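Move four seed jars from the field rack to the store rack in plot order

TASK

Move the four jars of seed from the wooden field rack to the empty white store rack, one to a bay, keeping their order counted from the red end: the jar in the first bay at the field rack's red end goes into the first bay at the store rack's red end, and so on along the row. Set each jar down upright on the floor of its bay and let go of it; do not drop one or tip it over. Leave the other things on the desk where they are.

Things in the scene. Friction and masses are not known exactly. Their poses are not given: they have to be found in the camera images.
- jar_yellow: Clear straight-sided jar filled with tan grain, with a yellow ribbed screw cap, loose, about 0.1 kg. Body 40 mm in diameter from 0 to 70 mm above the origin, cap 44 mm in diameter from 70 to 90 mm. Origin: centre of its underside; z is up its axis. It starts upright on the floor of a bay of the field rack.
- jar_green: Clear straight-sided jar filled with tan grain, with a green ribbed screw cap, loose, about 0.1 kg. Body 40 mm in diameter from 0 to 70 mm above the origin, cap 44 mm in diameter from 70 to 90 mm. Origin: centre of its underside; z is up its axis. It starts upright on the floor of a bay of the field rack.
- jar_blue: Clear straight-sided jar filled with tan grain, with a blue ribbed screw cap, loose, about 0.1 kg. Body 40 mm in diameter from 0 to 70 mm above the origin, cap 44 mm in diameter from 70 to 90 mm. Origin: centre of its underside; z is up its axis. It starts upright on the floor of a bay of the field rack.
- jar_black: Clear straight-sided jar filled with tan grain, with a black ribbed screw cap, loose, about 0.1 kg. Body 40 mm in diameter from 0 to 70 mm above the origin, cap 44 mm in diameter from 70 to 90 mm. Origin: centre of its underside; z is up its axis. It starts upright on the floor of a bay of the field rack.
- tag_yellow: Yellow plot tag with a small white label, 44 x 18 x 3 mm, fixed on the field rack's label ledge beside the bay in which the jar with the yellow cap starts. Origin: centre of its underside; axes parallel to the field rack's; the bay's centre lies 43 mm towards the tag's +y. The tag stays where it is.
- tag_green: Green plot tag with a small white label, 44 x 18 x 3 mm, fixed on the field rack's label ledge beside the bay in which the jar with the green cap starts. Origin: centre of its underside; axes parallel to the field rack's; the bay's centre lies 43 mm towards the tag's +y. The tag stays where it is.
- tag_blue: Blue plot tag with a small white label, 44 x 18 x 3 mm, fixed on the field rack's label ledge beside the bay in which the jar with the blue cap starts. Origin: centre of its underside; axes parallel to the field rack's; the bay's centre lies 43 mm towards the tag's +y. The tag stays where it is.
- tag_black: Black plot tag with a small white label, 44 x 18 x 3 mm, fixed on the field rack's label ledge beside the bay in which the jar with the black cap starts. Origin: centre of its underside; axes parallel to the field rack's; the bay's centre lies 43 mm towards the tag's +y. The tag stays where it is.
- field_rack: Plywood field rack, a jar in each of its four bays at the start; fixed, 264 x 64 mm. Origin: centre of underside; x along the row to the RED end panel, z up. Bays 56 mm square, centres x = +90 (first), +30, -30, -90 mm, y = 0; floors at 6 mm; walls 4 mm thick, 34 mm high; end panels 14 mm thick, 50 mm high. 22 mm label ledge on the -y side, centre y = -43, top at 25 mm, with the tags.
- store_rack: White plastic store rack, its four bays empty at the start; fixed, 264 x 64 mm. Origin: centre of underside; x along the row to the RED end panel, z up. Bays 56 mm square, centres x = +90 (first), +30, -30, -90 mm, y = 0; floors at 6 mm; walls 4 mm thick, 34 mm high; end panels 14 mm thick, 50 mm high. 22 mm label ledge on the -y side, centre y = -43, top at 25 mm, with blank paper labels.
- glue_bottle: White glue bottle with a blue cap and label, 48 mm across, 110 mm tall, loose, standing on the desk; a bystander to leave alone. Origin: centre of its underside.
- packet_box: Kraft cardboard packet box with a white band, 90 x 60 x 45 mm, loose, standing on the desk; a bystander to leave alone. Origin: centre of its underside.
- stamp: Wooden rubber stamp, base 50 x 30 mm, 64 mm tall, loose, standing on the desk; a bystander to leave alone. Origin: centre of its underside.
Not all that is in view belongs to the job. What is shaped like the jar_yellow but pink is not meant.

How it is judged:
At the end, for the whole second after the job is handed in: Each jar stands in the store rack's bay of the same number from the red end as the field-rack bay it came from (marked by its tag), within 12 mm of the bay's centre along and across, within 4 mm of the bay floor, upright within 0.12 rad, released and at rest (((x of tag_yellow in the frame of field_rack between 0.07 and 0.11 m and x of jar_yellow in the frame of store_rack between 0.078 and 0.102 m) or (x of tag_yellow in the frame of field_rack between 0.01 and 0.05 m and x of jar_yellow in the frame of store_rack between 0.018 and 0.042 m) or (x of tag_yellow in the frame of field_rack between -0.05 and -0.01 m and x of jar_yellow in the frame of store_rack between -0.042 and -0.018 m) or (x of tag_yellow in the frame of field_rack between -0.11 and -0.07 m and x of jar_yellow in the frame of store_rack between -0.102 and -0.078 m)) and y of jar_yellow in the frame of store_rack between -0.012 and 0.012 m and z of jar_yellow in the frame of store_rack between 0.002 and 0.01 m and angle between each of jar_yellow, jar_green, jar_blue, jar_black's own z axis and vertical below 0.12 rad and linear speed of each of jar_yellow, jar_green, jar_blue, jar_black below 0.03 m/s and angular speed of each of jar_yellow, jar_green, jar_blue, jar_black below 0.3 rad/s and contact force between the fingers and jar_yellow below 0.05 N and ((x of tag_green in the frame of field_rack between 0.07 and 0.11 m and x of jar_green in the frame of store_rack between 0.078 and 0.102 m) or (x of tag_green in the frame of field_rack between 0.01 and 0.05 m and x of jar_green in the frame of store_rack between 0.018 and 0.042 m) or (x of tag_green in the frame of field_rack between -0.05 and -0.01 m and x of jar_green in the frame of store_rack between -0.042 and -0.018 m) or (x of tag_green in the frame of field_rack between -0.11 and -0.07 m and x of jar_green in the frame of store_rack between -0.102 and -0.078 m)) and y of jar_green in the frame of store_rack between -0.012 and 0.012 m and z of jar_green in the frame of store_rack between 0.002 and 0.01 m and contact force between the fingers and jar_green below 0.05 N and ((x of tag_blue in the frame of field_rack between 0.07 and 0.11 m and x of jar_blue in the frame of store_rack between 0.078 and 0.102 m) or (x of tag_blue in the frame of field_rack between 0.01 and 0.05 m and x of jar_blue in the frame of store_rack between 0.018 and 0.042 m) or (x of tag_blue in the frame of field_rack between -0.05 and -0.01 m and x of jar_blue in the frame of store_rack between -0.042 and -0.018 m) or (x of tag_blue in the frame of field_rack between -0.11 and -0.07 m and x of jar_blue in the frame of store_rack between -0.102 and -0.078 m)) and y of jar_blue in the frame of store_rack between -0.012 and 0.012 m and z of jar_blue in the frame of store_rack between 0.002 and 0.01 m and contact force between the fingers and jar_blue below 0.05 N and ((x of tag_black in the frame of field_rack between 0.07 and 0.11 m and x of jar_black in the frame of store_rack between 0.078 and 0.102 m) or (x of tag_black in the frame of field_rack between 0.01 and 0.05 m and x of jar_black in the frame of store_rack between 0.018 and 0.042 m) or (x of tag_black in the frame of field_rack between -0.05 and -0.01 m and x of jar_black in the frame of store_rack between -0.042 and -0.018 m) or (x of tag_black in the frame of field_rack between -0.11 and -0.07 m and x of jar_black in the frame of store_rack between -0.102 and -0.078 m)) and y of jar_black in the frame of store_rack between -0.012 and 0.012 m and z of jar_black in the frame of store_rack between 0.002 and 0.01 m and contact force between the fingers and jar_black below 0.05 N); the robot touches nothing.
It fails at once if a jar is tipped over (angle between any of jar_yellow, jar_green, jar_blue, jar_black's own z axis and vertical above 0.7 rad).
It fails at once if a jar is dropped (falls free from more than about 25 mm) ((linear speed of jar_yellow above 0.7 m/s and contact force between the fingers and jar_yellow below 0.02 N) or (linear speed of jar_green above 0.7 m/s and contact force between the fingers and jar_green below 0.02 N) or (linear speed of jar_blue above 0.7 m/s and contact force between the fingers and jar_blue below 0.02 N) or (linear speed of jar_black above 0.7 m/s and contact force between the fingers and jar_black below 0.02 N)).
It fails at once if a bystander is disturbed (moved more than 30 mm) (distance of any of glue_bottle, packet_box, stamp from where it was at the start of the episode above 0.03 m).
It also fails if it takes over 120 s, if anything falls off the work surface, if the arm or the gripper's body presses on something with over 40 N, if the wrist force passes 120 N, or if a joint passes its speed limit or range.

ROBOT

A 7-joint arm with a two-finger parallel gripper is mounted at the origin on the work surface. World frame = base frame: x ahead of the robot, y to its left, z up, the work surface at z = 0. Lengths are in m, angles in rad, forces in N, time in s.
With the tool pointing down it reaches from about 0.425 to 0.925 m from the base axis. Payload 6.8 kg.
Tool frame: the origin (TCP) lies at the very end of the fingers, on their centre line; the grasp point (between the pads) lies 19 mm behind it; z points along the fingers, y is the line along which they close (so a half turn about z gives the same grasp; the last joint's range is limited). The gripper opens to 85 mm and grips with 20 to 120 N. Pads are 22 mm wide; open, the fingers measure 114 mm over their backs; the gripper's body (76 mm by 85 mm) begins 54 mm behind the grasp point. The pads swing forward as they close: fully open they stand 13 mm farther back than shut.
Start: joints at [1.202, 0.477, 0.022, 1.555, -0.011, 1.109, -0.083], TCP at [0.174, -0.652, 0.231] pointing down, gripper open.
Joint ranges: [-2.96, 2.96], [-0.34, 2.1], [-1.41, 1.46], [0.24, 2.44], [-1.37, 4.51], [0.17, 1.92], [-2.96, 2.96]. Speed limits (rad/s): [2.39, 2.39, 3.14, 3.14, 3.14, 3.14, 3.14].

INTERFACE

Orientations are given as [roll, pitch, yaw] about the fixed x, y, z axes, in that order (R = Rz(yaw) Ry(pitch) Rx(roll)).
In Python, from plant import read_state, snapshot, sign_off gives the robot as it stands.
- The arm moves only by the tool play_rows, never from a script. Its argument "moves" is a list of rows, each a list of 7 numbers: the shift along the world's x, y, z each as a share of 25 mm, from -1 to 1, then the turn, a rotation vector about the world's x, y, z each as a share of 6 degrees, from -1 to 1, then the opening, from -1 (shut) to 1 (fully open). In form: [[tx, ty, tz, ax, ay, az, claw], ...]. A call has 1 to 10 rows; each row shifts and turns the commanded pose from where the row before left it; what a row does not reach is not made up. A row lasts 1/10 s, in which the tool goes at most 50 mm and 8.59 degrees, less where a joint would pass 70% of its speed; a pose out of reach is approached as far as the arm can. A call with a number of a shift or a turn outside -1 to 1 is refused whole. A call with a gripper value outside its range is refused whole. The fingers move at their own pace and stop on an object; "grip_force" is the grip in N (left out, the last holds). Time passes only in rows, so rows that do not move let the fingers close. It gives the time, the measured TCP pose, the force, the opening and the grip force at its end, in the units of the state.
- read_state(): the state, without advancing time (a new reading comes with each control period).
- snapshot(name): name is "scene" or "top" or "wrist"; returns a dict with "image" (384x512x3 uint8, red, green, blue), "z_map" (384x512 float32, m along the optical axis (not along the pixel's ray), 0 where there is no reading), "fx", "fy", "cx", "cy" (pixels), "k1" (the pictures are not rectified: a ray, as slopes to the right and down, at radius r is drawn at 1 + k1 r^2 times it, then the intrinsics apply), "xyz" and "attitude" of the camera in the world; the wrist camera has in their place "mount" (4x4, takes a point from camera to tool coordinates, whose origin is the TCP and whose axes are the flange's). Camera axes: x right, y down, z forward; pixel columns grow to the right and rows downward; lengths in m; the calibration is good to about 2 mm. A picture is of the moment at which its call begins: read the wrist's pose just before it.
- sign_off(): hands the job in; it is judged then, once.
The state is a dict: "clock": time; "joint_positions": joint angles; "dq": joint speeds; "joint_torque": joint torques, N m; "eef_pos": TCP position; "tcp_rot": TCP orientation; "wrist_force": force on the tool from outside, world axes, zero at the start; "wrist_torque": the same for the moment, N m; "width": finger opening in m; "grip_force": force on a finger pad.
Only numpy, scipy, OpenCV 4.12 (cv2) and the standard library are available. Lean on these libraries where they do the work, as an engineer would, in place of code of your own. Each camera call takes 0.05 s, during which the arm holds its last target. There are 200 camera calls.

## Working session

There is one attempt and no reset: what is moved stays moved. The work goes in short steps, Python scripts to look and compute and a tool call to move; the robot and the scene stay as the last step left them, time stands still between calls to the robot, and variables do not carry over. Pictures are saved under pics/ and viewed, at most 14 in all, crops included, and the job is handed in when it is done.

Besides the shell and the picture viewer there is one more tool, called after "Call:" by a JSON object that holds its "method" and its "body", one argument or row to a line. play_rows: Moves the arm, as the interface text tells. Its arguments: {"type":"object","properties":{"moves":{"type":"array"},"grip_force":{"type":"number"}},"required":["moves"]}

```bash
mkdir -p pics
cat > h.py <<'E'
import numpy as np, cv2
from scipy.spatial.transform import Rotation as R
from plant import read_state, snapshot, sign_off
def cloud(s, T=None):
    """world xyz per pixel"""
    h,w=s["z_map"].shape
    v,u=np.mgrid[:h,:w].astype(float)
    xd=(u-s["cx"])/s["fx"]; yd=(v-s["cy"])/s["fy"]
    x,y=xd.copy(),yd.copy()
    for _ in range(15):
        f=1+s["k1"]*(x*x+y*y); x,y=xd/f,yd/f
    z=s["z_map"]; P=np.stack([x*z,y*z,z],-1)
    if T is None:
        a=np.array(s["attitude"]); M=a if a.shape==(3,3) else R.from_euler("xyz",a).as_matrix()
        return P@M.T+np.array(s["xyz"])
    return P@T[:3,:3].T+T[:3,3]
E
python3 - <<'E'
from h import *
print(read_state())
for n in ("scene","top"):
    s=snapshot(n); cv2.imwrite(f"pics/{n}0.png",s["image"][...,::-1])
    np.savez(f"{n}0.npz",img=s["image"],P=cloud(s))
    print(n,{k:s[k] for k in s if k not in("image","z_map")})
    print(cloud(s)[::96,::128].round(3).reshape(-1,3))
E
```

```text
{'clock': 0.0, 'joint_positions': array([ 1.20193822,  0.47780628,  0.02230478,  1.55646488, -0.0115175 ,
        1.1092709 , -0.08308852]), 'dq': array([-0.0008854 ,  0.00030777,  0.000472  , -0.00334766,  0.00123306,
        0.00079367, -0.00039623]), 'joint_torque': array([-2.38246082e-05, -5.96458054e+01,  1.60772435e+00, -2.81195140e+01,
        1.24096207e-02,  9.10982693e-03, -7.42205742e-06]), 'eef_pos': array([ 0.17388258, -0.65160599,  0.2303152 ]), 'tcp_rot': array([-3.13977345e+00,  1.04061631e-04,  2.60814387e-01]), 'wrist_force': array([0.11366072, 0.19754001, 0.20324944]), 'wrist_torque': array([ 0.05227683, -0.01523342, -0.01854393]), 'grip_force': 0.0, 'width': 0.08549192522356346}
scene {'fx': 471.61605138833215, 'fy': 471.61605138833215, 'cx': 259.0475971466162, 'cy': 193.6271042314293, 'k1': -0.09101983977058228, 'xyz': array([ 1.35152779, -0.75219705,  0.84912267]), 'attitude': array([-2.19378861,  0.02411662,  0.78457971])}
[[-2.404e+00  3.500e-01  1.400e-01]
 [-9.220e-01  5.440e-01  2.880e-01]
 [-5.220e-01  1.081e+00  2.420e-01]
 [-6.000e-03  1.519e+00  2.450e-
[... 562 characters left out ...]
1726333294, 'xyz': array([0.34537137, 0.04194111, 1.24138134]), 'attitude': array([-2.97550847, -0.02306517, -1.55233273])}
[[ 1.580e+00  1.229e+00 -7.500e-01]
 [ 1.591e+00  6.250e-01 -7.550e-01]
 [ 1.606e+00  2.400e-02 -7.540e-01]
 [ 1.629e+00 -5.840e-01 -7.520e-01]
 [ 8.160e-01  7.420e-01  5.000e-03]
 [ 8.240e-01  3.830e-01  0.000e+00]
 [ 8.340e-01  2.500e-02 -3.000e-03]
 [ 8.440e-01 -3.380e-01 -1.000e-03]
 [ 5.450e-01  7.140e-01 -2.000e-03]
 [ 5.520e-01  3.640e-01  1.000e-03]
 [ 5.610e-01  2.000e-02 -5.000e-03]
 [ 5.680e-01 -3.290e-01 -1.000e-03]
 [ 2.900e-01  6.780e-01  1.500e-02]
 [ 2.980e-01  3.480e-01  2.000e-03]
 [ 3.050e-01  1.500e-02  1.000e-03]
 [ 3.100e-01 -3.220e-01  3.000e-03]]
```

View pics/scene0.png

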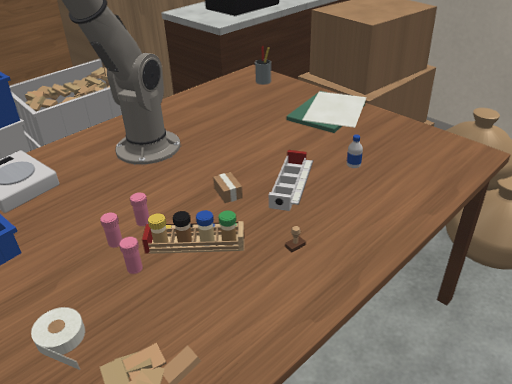

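View pics/top0.png

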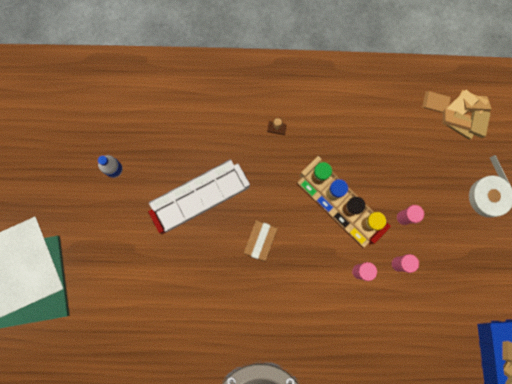

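```bash
cat > m.py <<'E'
from h import *
def blobs(P,lo,hi,xr,yr,res=0.001):
    m=(P[...,2]>lo)&(P[...,2]<hi)&(P[...,0]>xr[0])&(P[...,0]<xr[1])&(P[...,1]>yr[0])&(P[...,1]<yr[1])
    return m
E
python3 - <<'E'
from m import *
d=np.load("top0.npz"); P=d["P"]; img=d["img"]
hsv=cv2.cvtColor(img,cv2.COLOR_RGB2HSV)
m=((P[...,2]>0.015)&(P[...,2]<0.2)).astype(np.uint8)
n,l,st,c=cv2.connectedComponentsWithStats(m)
for i in range(1,n):
    if st[i,4]<60: continue
    q=P[l==i]; r=cv2.minAreaRect(q[:,:2].astype(np.float32))
    print(i,c[i].round(),st[i,4],"rect",np.round(r[0],4),np.round(r[1],3),round(r[2],2),"zmax",np.percentile(q[:,2],[50,98]).round(3))
# caps
mc=((P[...,2]>0.085)&(P[...,2]<0.106)).astype(np.uint8)
n,l,st,c=cv2.connectedComponentsWithStats(mc)
for i in range(1,n):
    if st[i,4]<40: continue
    q=P[l==i]; (x,y),r=cv2.minEnclosingCircle(q[:,:2].astype(np.float32))
    print("cap",c[i].round(),np.median(img[l==i],0),st[i,4],q.mean(0).round(4),np.round([x,y,r],4))
# red panels
mr=((hsv[...,0]<8)|(hsv[...,0]>172))&(hsv[...,1]>190)&(P[...,2]>0.035)&(P[...,2]<0.065)
n,l,st,c=cv2.connectedComponentsWithStats(mr.astype(np.uint8))
for i in range(1,n):
    if st[i,4]>15: print("red",c[i].round(),st[i,4],P[l==i].mean(0).round(4))
# tags
for nm,h0,h1 in (("yellow",22,34),("green",45,80),("blue",105,130)):
    mt=(hsv[...,0]>=h0)&(hsv[...,0]<=h1)&(hsv[...,1]>150)&(P[...,2]>0.02)&(P[...,2]<0.04)&(P[...,1]<0)&(P[...,1]>-.4)
    if mt.any(): print(nm,mt.sum(),np.median(P[mt],0).round(3))
E
```

```text
1 [462. 112.] 1997 rect [ 0.8018 -0.5307] [0.19  0.133] 72.36 zmax [0.034 0.047]
2 [276. 126.] 121 rect [ 0.7357 -0.0292] [0.043 0.027] 79.61 zmax [0.053 0.065]
7 [109. 166.] 404 rect [0.6101 0.4027] [0.042 0.049] 54.84 zmax [0.074 0.112]
8 [492. 194.] 1439 rect [ 0.5786 -0.6313] [0.109 0.156] 55.64 zmax [0.032 0.037]
9 [342. 203.] 2947 rect [ 0.5286 -0.2037] [0.265 0.09 ] 46.49 zmax [0.044 0.1  ]
10 [195. 193.] 1737 rect [0.5423 0.1744] [0.089 0.264] 29.78 zmax [0.029 0.053]
11 [411. 215.] 346 rect [ 0.4985 -0.3794] [0.043 0.04 ] 43.56 zmax [0.089 0.096]
12 [ 30. 276.] 5661 rect [0.3396 0.6051] [0.27  0.175] 10.46 zmax [0.019 0.024]
13 [260. 241.] 823 rect [0.4259 0.0085] [0.06  0.091] 70.75 zmax [0.045 0.05 ]
14 [406. 263.] 371 rect [ 0.3747 -0.3616] [0.044 0.043] 30.61 zmax [0.089 0.096]
15 [365. 271.] 343 rect [ 0.3539 -0.256 ] [0.044 0.043] 37.53 zmax [0.09  0.094]
16 [496. 352.] 1615 rect [ 0.1544 -0.61  ] [0.161 0.096] 3.44 zmax [0.081 0.094]
39 [262. 380.] 151 rect [ 0.0828 -0.0039] [0.024 0.081] 0.48 zmax [0.019 0.029]
cap [322. 171.] [ 41. 162.  63.] 251 [ 0.6003 -0.1444  0
[... 229 characters left out ...]
 120. 152.] 218 [ 0.4982 -0.3791  0.091 ] [ 0.4989 -0.3807  0.0223]
cap [376. 221.] [224. 190.   4.] 247 [ 0.4776 -0.2788  0.0965] [ 0.4782 -0.2791  0.0226]
cap [409. 263.] [233. 120. 153.] 235 [ 0.375  -0.3613  0.0907] [ 0.3751 -0.3615  0.0219]
cap [367. 271.] [234. 122. 154.] 260 [ 0.3538 -0.2559  0.0908] [ 0.3541 -0.2563  0.0228]
cap [498. 348.] [ 24.  69. 167.] 608 [ 0.1706 -0.5776  0.0903] [ 0.1614 -0.5895  0.0756]
cap [508. 356.] [151.5 115.   68. ] 50 [ 0.1524 -0.6024  0.0881] [ 0.154  -0.603   0.0146]
red [156. 221.] 130 [0.4702 0.2763 0.0501]
red [379. 234.] 132 [ 0.4492 -0.2994  0.0497]
yellow 118 [ 0.446 -0.247  0.028]
green 43 [ 0.568 -0.12   0.028]
blue 51 [ 0.526 -0.157  0.028]
```

Call:
{"method": "play_rows", "body": {
  "moves": [
    [0.81,0.99,0,0,0,0.35,1],
    [0.81,0.99,0,0,0,0.35,1],
    [0.81,0.99,0,0,0,0.35,1],
    [0.81,0.99,0,0,0,0.35,1],
    [0.81,0.99,0,0,0,0.35,1],
    [0.81,0.99,0,0,0,0.35,1],
    [0.81,0.99,0,0,0,0.35,1],
    [0.81,0.99,0,0,0,0.35,1],
    [0.81,0.99,0,0,0,0.35,1],
    [0.81,0.99,0,0,0,0.35,1]
  ],
  "grip_force": 40
}}

```text
clock: 1.1
eef_pos: [0.377, -0.4034, 0.231]
tcp_rot: [-3.141, 0.0, 0.629]
wrist_force: [0.6, 0.1, 0.7]
width: 0.0854
grip_force: 0.0
```

Call:
{"method": "play_rows", "body": {
  "moves": [
    [0.81,0.99,0,0,0,0.35,1],
    [0.81,0.99,0,0,0,0.35,1],
    [0.81,0.99,0,0,0,0.35,1],
    [0.81,0.99,0,0,0,0.35,1],
    [0.81,0.99,0,0,0,0.35,1],
    [0,0,0,0,0,0,1],
    [0,0,0,0,0,0,1]
  ]
}}

```text
clock: 1.8
eef_pos: [0.4778, -0.2804, 0.231]
tcp_rot: [-3.141, 0.0, 0.812]
wrist_force: [-0.5, 0.2, -0.9]
width: 0.0853
grip_force: 0.0
```

Run:
```python
from h import *
st=read_state(); print(st["joint_positions"].round(3))
s=snapshot("wrist"); print(s["mount"],s["fx"],s["k1"])
T=np.eye(4);T[:3,:3]=R.from_euler("xyz",st["tcp_rot"]).as_matrix();T[:3,3]=st["eef_pos"]
P=cloud(s,T@s["mount"]);np.savez("w0.npz",img=s["image"],P=P)
cv2.imwrite("pics/w0.png",s["image"][...,::-1])
mc=((P[...,2]>0.085)&(P[...,2]<0.106)).astype(np.uint8)
n,l,q,c=cv2.connectedComponentsWithStats(mc)
for i in range(1,n):
    if q[i,4]>300: print(c[i].round(),np.median(s["image"][l==i],0),q[i,4],P[l==i].mean(0).round(4),cv2.minEnclosingCircle(P[l==i][:,:2].astype(np.float32)))
```

```text
[ 0.649  0.296 -0.281  1.832  0.095  1.027 -0.428]
[[ 2.35004267e-04 -9.64403586e-01 -2.64434621e-01  6.61023969e-02]
 [ 9.99999481e-01  4.88781009e-04 -8.93899641e-04 -5.57591224e-04]
 [ 9.91330640e-04 -2.64434274e-01  9.64403200e-01 -1.42592220e-01]
 [ 0.00000000e+00  0.00000000e+00  0.00000000e+00  1.00000000e+00]] 285.55282802105313 0.021848618816298394
[251.  41.] [ 62. 119. 232.] 2267 [ 0.5588 -0.187   0.0962] ((0.5593618154525757, -0.186366468667984), 0.02372937649488449)
[250. 112.] [66. 55. 50.] 1822 [ 0.5171 -0.2299  0.0964] ((0.51698899269104, -0.23012834787368774), 0.023464033380150795)
[258. 178.] [250. 233.  37.] 1526 [ 0.4791 -0.2804  0.0961] ((0.4785461723804474, -0.28145891427993774), 0.02308385819196701)
[334. 228.] [252. 159. 202.] 1154 [ 0.4986 -0.3773  0.0901] ((0.49840331077575684, -0.38075265288352966), 0.023009171709418297)
[160. 232.] [252. 161. 204.] 655 [ 0.3606 -0.2527  0.0899] ((0.3526020050048828, -0.2569957673549652), 0.02279146946966648)
[240. 288.] [253. 168. 211.] 1110 [ 0.3758 -0.3611  0.0902] ((0.37406739592552185, -0.3625836670398712), 0.023641204461455345)
```

View pics/w0.png

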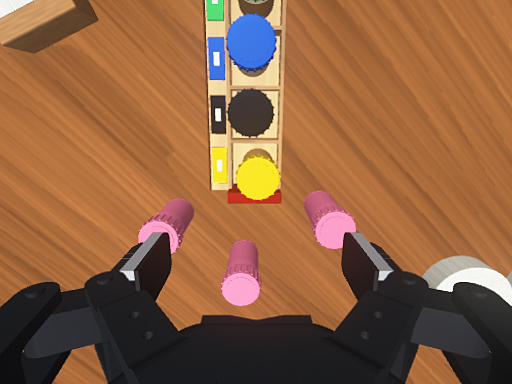

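Call:
{"method": "play_rows", "body": {
  "moves": [
    [0.04,0,-1,0,0,0,1],
    [0,0,-1,0,0,0,1],
    [0,0,-1,0,0,0,1],
    [0,0,-1,0,0,0,1],
    [0,0,-1,0,0,0,1],
    [0,0,-1,0,0,0,1],
    [0,0,-0.84,0,0,0,1],
    [0,0,0,0,0,0,1],
    [0,0,0,0,0,0,0.4]
  ]
}}

```text
clock: 2.75
eef_pos: [0.4781, -0.282, 0.0605]
tcp_rot: [-3.141, 0.001, 0.809]
wrist_force: [0.7, -0.3, 0.1]
width: 0.0734
grip_force: 0.0
```

Call:
{"method": "play_rows", "body": {
  "moves": [
    [0,0,0,0,0,0,0.1],
    [0,0,0,0,0,0,-0.5],
    [0,0,0,0,0,0,-1],
    [0,0,0,0,0,0,-1],
    [0,0,0,0,0,0,-1],
    [0,0,0,0,0,0,-1],
    [0,0,0,0,0,0,-1]
  ]
}}

```text
clock: 3.45
eef_pos: [0.4796, -0.2815, 0.0618]
tcp_rot: [3.139, -0.0, 0.81]
wrist_force: [-1.2, 0.2, 6.9]
width: 0.0432
grip_force: 40.1
```

Call:
{"method": "play_rows", "body": {
  "moves": [
    [0,0,0.5,0,0,0,-1],
    [0,0,1,0,0,0,-1],
    [0,0,1,0,0,0,-1],
    [0,0,1,0,0,0,-1],
    [0,0,1,0,0,0,-1],
    [0,0,1,0,0,0,-1],
    [0,0,0.5,0,0,0,-1]
  ]
}}

```text
clock: 4.15
eef_pos: [0.4797, -0.2813, 0.2135]
tcp_rot: [3.138, -0.001, 0.811]
wrist_force: [0.4, -0.3, 0.3]
width: 0.0428
grip_force: 40.7
```

Call:
{"method": "play_rows", "body": {
  "moves": [
    [0.02,0.5,0,0,0,0.55,-1],
    [0.02,0.96,0,0,0,0.55,-1],
    [0.02,0.96,0,0,0,0.55,-1],
    [0.02,0.96,0,0,0,0.55,-1],
    [0.02,0.96,0,0,0,0.55,-1],
    [0.02,0.96,0,0,0,0.55,-1],
    [0.02,0.96,0,0,0,0.55,-1],
    [0.02,0.96,0,0,0,0.55,-1],
    [0.02,0.96,0,0,0,0.55,-1],
    [0.02,0.96,0,0,0,0.55,-1]
  ]
}}

```text
clock: 5.15
eef_pos: [0.4838, -0.0504, 0.2104]
tcp_rot: [3.141, -0.0, 1.391]
wrist_force: [0.1, -0.1, -0.9]
width: 0.043
grip_force: 40.7
```

Call:
{"method": "play_rows", "body": {
  "moves": [
    [0.02,0.96,0,0,0,0.55,-1],
    [0.02,0.96,0,0,0,0.55,-1],
    [0.02,0.96,0,0,0,0.55,-1],
    [0.02,0.96,0,0,0,0.55,-1],
    [0.02,0.96,0,0,0,0.55,-1],
    [0.02,0.96,0,0,0,0.55,-1],
    [0.02,0.96,0,0,0,0.55,-1],
    [0.02,0.96,0,0,0,0.55,-1],
    [0,0.5,0,0,0,0.55,-1],
    [0,0,0,0,0,0,-1]
  ]
}}

```text
clock: 6.15
eef_pos: [0.4874, 0.1545, 0.2104]
tcp_rot: [3.141, -0.001, 1.911]
wrist_force: [-0.2, -0.1, -1.7]
width: 0.0427
grip_force: 40.7
```

Run:
```python
from h import *
st=read_state(); print(st["joint_positions"].round(3),st["eef_pos"].round(4),st["tcp_rot"].round(3),st["width"])
s=snapshot("wrist")
T=np.eye(4);T[:3,:3]=R.from_euler("xyz",st["tcp_rot"]).as_matrix();T[:3,3]=st["eef_pos"]
P=cloud(s,T@s["mount"]);np.savez("w1.npz",img=s["image"],P=P)
cv2.imwrite("pics/w1.png",s["image"][...,::-1])
```

```text
[ 0.158  0.307 -0.695  1.928  0.233  0.987 -0.304] [0.4874 0.1545 0.2104] [ 3.141e+00 -1.000e-03  1.911e+00] 0.04273746801093925
```

View pics/w1.png

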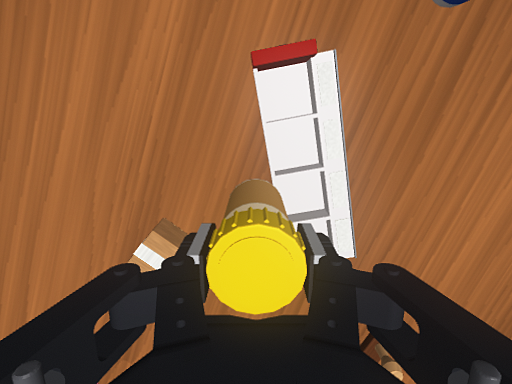

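Run:
```python
from h import *
for f in ("w1","top0"):
    d=np.load(f+".npz");P=d["P"];hsv=cv2.cvtColor(d["img"],cv2.COLOR_RGB2HSV)
    m=((hsv[...,0]<8)|(hsv[...,0]>172))&(hsv[...,1]>150)&(P[...,2]>0.04)&(P[...,2]<0.06)&(P[...,1]>.1)
    q=P[m];print(f,m.sum(),q.mean(0).round(4),cv2.minAreaRect(q[:,:2].astype(np.float32)))
    # wall tops / white pts of rack: fit long edges
    w=(hsv[...,1]<60)&(hsv[...,2]>100)&(P[...,2]>.015)&(P[...,2]<.04)&(abs(P[...,0]-.54)<.2)&(abs(P[...,1]-.17)<.2)
    n,l,st,c=cv2.connectedComponentsWithStats(w.astype(np.uint8)); i=1+st[1:,4].argmax(); q=P[l==i]
    for a in np.radians([119,119.8,120.6]):
        x=np.array([np.cos(a),np.sin(a)]);y=np.array([-x[1],x[0]])
        r=q[:,:2]-[.5328,.1689];print("y range",np.percentile(r@y,[.5,2,98,99.5]).round(4),"x",np.percentile(r@x,[.5,99.5]).round(4))
```

```text
w1 1000 [0.4715 0.2771 0.0499] ((0.4711671769618988, 0.2777869999408722), (0.06336153298616409, 0.01524836104363203), 29.77008628845215)
y range [-0.057  -0.0558  0.0309  0.0319] x [-0.1181  0.1204]
y range [-0.0563 -0.0557  0.03    0.031 ] x [-0.1188  0.1198]
y range [-0.057  -0.0561  0.0293  0.0303] x [-0.1194  0.1192]
top0 140 [0.4704 0.2762 0.0498] ((0.4707585871219635, 0.2765810787677765), (0.06565535068511963, 0.01454931404441595), 29.196353912353516)
y range [-0.0558 -0.0549  0.0333  0.0339] x [-0.1199  0.1193]
y range [-0.0553 -0.0546  0.0327  0.033 ] x [-0.1205  0.1188]
y range [-0.0558 -0.0549  0.0329  0.0333] x [-0.1212  0.1183]
```

Call:
{"method": "play_rows", "body": {
  "moves": [
    [0,0.92,0,0,0,0.43,-1],
    [0,0.92,0,0,0,0.43,-1],
    [0,0.92,0,0,0,0.43,-1],
    [0,0.92,0,0,0,0.43,-1],
    [0,0,0,0,0,0,-1],
    [0,0,0,0,0,0,-1]
  ]
}}

```text
clock: 6.8
eef_pos: [0.488, 0.2427, 0.21]
tcp_rot: [-3.141, 0.001, 2.083]
wrist_force: [0.1, -0.3, -0.7]
width: 0.0427
grip_force: 40.8
```

Call:
{"method": "play_rows", "body": {
  "moves": [
    [0,0.17,-0.5,0,0,0.07,-1],
    [0,0,-1,0,0,0,-1],
    [0,0,-1,0,0,0,-1],
    [0,0,-1,0,0,0,-1],
    [0,0,-1,0,0,0,-1],
    [0,0,-0.7,0,0,0,-1],
    [0,0,-0.3,0,0,0,-1],
    [0,0,-0.25,0,0,0,-1],
    [0,0,0,0,0,0,-1],
    [0,0,0,0,0,0,-1]
  ]
}}

```text
clock: 7.8
eef_pos: [0.4883, 0.2484, 0.0671]
tcp_rot: [3.141, 0.0, 2.092]
wrist_force: [0.1, -0.5, -0.0]
width: 0.043
grip_force: 40.8
```

Call:
{"method": "play_rows", "body": {
  "moves": [
    [0,-0.05,-0.14,0,0,0,-1],
    [0,0,0,0,0,0,-1],
    [0,0,0,0,0,0,-1]
  ]
}}

```text
clock: 8.1
eef_pos: [0.4879, 0.247, 0.0633]
tcp_rot: [3.141, 0.0, 2.092]
wrist_force: [0.7, 0.0, -0.8]
width: 0.043
grip_force: 40.8
```

Call:
{"method": "play_rows", "body": {
  "moves": [
    [0,0,-0.04,0,0,0,-1],
    [0,0,0,0,0,0,-1],
    [0,0,0,0,0,0,0.1],
    [0,0,0,0,0,0,0.2],
    [0,0,0,0,0,0,0.5],
    [0,0,0,0,0,0,1],
    [0,0,0,0,0,0,1],
    [0,0,0,0,0,0,1],
    [0,0,0,0,0,0,1]
  ]
}}

```text
clock: 9.0
eef_pos: [0.4878, 0.2471, 0.062]
tcp_rot: [-3.142, -0.0, 2.092]
wrist_force: [-0.5, 0.4, -0.3]
width: 0.0854
grip_force: 0.0
```

Call:
{"method": "play_rows", "body": {
  "moves": [
    [0,0,0.5,0,0,0,1],
    [0,0,1,0,0,0,1],
    [0,0,1,0,0,0,1],
    [0,0,1,0,0,0,1],
    [0,0,1,0,0,0,1],
    [0,0,1,0,0,0,1],
    [0,0,0.5,0,0,0,1],
    [0,0,0,0,0,0,1]
  ]
}}

```text
clock: 9.8
eef_pos: [0.4887, 0.2478, 0.2142]
tcp_rot: [3.138, 0.0, 2.092]
wrist_force: [-0.1, 0.2, -0.0]
width: 0.0855
grip_force: 0.0
```

```bash
cat > look.py <<'E'
import sys
from h import *
st=read_state(); print(st["clock"],st["joint_positions"].round(3),st["eef_pos"].round(4),st["tcp_rot"].round(4))
def caps(P,img,tag):
    mc=((P[...,2]>0.080)&(P[...,2]<0.11)&(P[...,0]>.4)&(P[...,0]<.65)&(abs(P[...,1])<.32)).astype(np.uint8)
    n,l,q,c=cv2.connectedComponentsWithStats(mc)
    for i in range(1,n):
        if q[i,4]>100:
            p=P[l==i]; xy=np.array(cv2.minEnclosingCircle(p[:,:2].astype(np.float32))[0])
            a=np.radians(119.8);x=np.array([np.cos(a),np.sin(a)]);y=np.array([-x[1],x[0]]);d=xy-[.5328,.1689]
            print(tag,np.median(img[l==i],0),q[i,4],"mean",p.mean(0).round(4),"circ",xy.round(4),"in store",np.round([d@x,d@y],4))
s=snapshot("wrist")
T=np.eye(4);T[:3,:3]=R.from_euler("xyz",st["tcp_rot"]).as_matrix();T[:3,3]=st["eef_pos"]
caps(cloud(s,T@s["mount"]),s["image"],"wrist")
t=snapshot("top");caps(cloud(t),t["image"],"top")
cv2.imwrite(f"pics/{sys.argv[1]}.png",np.hstack([s["image"],t["image"]])[::1,:,::-1][:, :])
E
python3 look.py a1
```

```text
9.8 [ 0.017  0.378 -0.747  1.844  0.298  1.031 -0.328] [0.4887 0.2478 0.2142] [3.1378e+00 5.0000e-04 2.0922e+00]
wrist [247. 229.  49.] 1745 mean [0.4852 0.2484 0.0958] circ [0.486  0.2467] in store [0.0908 0.0019]
top [ 41. 159.  63.] 260 mean [ 0.6001 -0.144   0.0956] circ [ 0.6017 -0.1449] in store [-0.3065  0.0962]
top [ 33.  76. 171.] 267 mean [ 0.5568 -0.184   0.0955] circ [ 0.5581 -0.1853] in store [-0.32    0.1541]
top [38. 31. 28.] 268 mean [ 0.5146 -0.2273  0.0958] circ [ 0.5157 -0.2287] in store [-0.3366  0.2125]
```

Call:
{"method": "play_rows", "body": {
  "moves": [
    [0.05,-0.95,0,0,0,-0.61,1],
    [0.06,-0.96,0,0,0,-0.61,1],
    [0.05,-0.95,0,0,0,-0.61,1],
    [0.06,-0.96,0,0,0,-0.61,1],
    [0.05,-0.95,0,0,0,-0.61,1],
    [0.06,-0.96,0,0,0,-0.61,1],
    [0.05,-0.95,0,0,0,-0.61,1],
    [0.06,-0.96,0,0,0,-0.61,1],
    [0.05,-0.95,0,0,0,-0.61,1],
    [0.06,-0.96,0,0,0,-0.61,1]
  ]
}}

```text
clock: 10.9
eef_pos: [0.501, 0.0069, 0.2111]
tcp_rot: [-3.14, 0.0, 1.45]
wrist_force: [0.2, -0.7, 0.0]
width: 0.0856
grip_force: 0.0
```

Call:
{"method": "play_rows", "body": {
  "moves": [
    [0.05,-0.95,0,0,0,-0.61,1],
    [0.06,-0.96,0,0,0,-0.61,1],
    [0.05,-0.95,0,0,0,-0.61,1],
    [0.06,-0.96,0,0,0,-0.61,1],
    [0.05,-0.95,0,0,0,-0.61,1],
    [0.06,-0.96,0,0,0,-0.61,1],
    [0.05,-0.95,0,0,0,-0.61,1],
    [0.06,-0.96,0,0,0,-0.61,1],
    [0.05,-0.95,0,0,0,-0.61,1],
    [0.06,-0.96,0,0,0,-0.61,1]
  ]
}}

```text
clock: 11.9
eef_pos: [0.5153, -0.2324, 0.212]
tcp_rot: [-3.142, 0.0, 0.81]
wrist_force: [-0.2, 0.6, -0.9]
width: 0.0852
grip_force: 0.0
```

Call:
{"method": "play_rows", "body": {
  "moves": [
    [0,0,0,0,0,0,1],
    [0,0,0,0,0,0,1],
    [0,0,0,0,0,0,1]
  ]
}}

```text
clock: 12.2
eef_pos: [0.5155, -0.2296, 0.212]
tcp_rot: [-3.141, -0.0, 0.816]
wrist_force: [0.7, -0.2, -0.1]
width: 0.0854
grip_force: 0.0
```

```bash
python3 look.py a2
```

```text
12.2 [ 0.565  0.336 -0.318  1.827  0.122  0.998 -0.557] [ 0.5155 -0.2296  0.212 ] [-3.141e+00 -5.000e-04  8.158e-01]
wrist [ 79. 222. 113.] 2613 mean [ 0.6021 -0.147   0.096 ] circ [ 0.6024 -0.1469] in store [-0.3086  0.0965]
wrist [ 60. 114. 230.] 2048 mean [ 0.5595 -0.1867  0.0964] circ [ 0.5591 -0.1869] in store [-0.3218  0.154 ]
wrist [65. 53. 48.] 1770 mean [ 0.518  -0.2292  0.0959] circ [ 0.5169 -0.2306] in store [-0.3387  0.2123]
top [ 42. 162.  64.] 259 mean [ 0.6001 -0.144   0.0957] circ [ 0.6017 -0.1444] in store [-0.3061  0.096 ]
top [ 34.  78. 174.] 266 mean [ 0.5569 -0.1841  0.0955] circ [ 0.558  -0.1854] in store [-0.32    0.1542]
top [37. 31. 29.] 129 mean [ 0.5207 -0.2197  0.0957] circ [ 0.5165 -0.2261] in store [-0.3347  0.2105]
top [231. 201.  20.] 270 mean [0.4839 0.2448 0.0958] circ [0.4845 0.2459] in store [0.0909 0.0037]
```

Call:
{"method": "play_rows", "body": {
  "moves": [
    [0.06,-0.02,-1,0,0,0,1],
    [0,0,-1,0,0,0,1],
    [0,0,-1,0,0,0,1],
    [0,0,-1,0,0,0,1],
    [0,0,-1,0,0,0,1],
    [0,0,-0.7,0,0,0,1],
    [0,0,-0.38,0,0,0,1],
    [0,0,0,0,0,0,0.6],
    [0,0,0,0,0,0,0.3]
  ]
}}

```text
clock: 13.2
eef_pos: [0.5174, -0.2308, 0.0607]
tcp_rot: [3.141, -0.001, 0.815]
wrist_force: [0.3, -0.1, -0.0]
width: 0.0588
grip_force: 0.0
```

Call:
{"method": "play_rows", "body": {
  "moves": [
    [0,0,0,0,0,0,0.1],
    [0,0,0,0,0,0,-0.5],
    [0,0,0,0,0,0,-1],
    [0,0,0,0,0,0,-1],
    [0,0,0,0,0,0,-1],
    [0,0,0,0,0,0,-1]
  ]
}}

```text
clock: 13.8
eef_pos: [0.5177, -0.2312, 0.0613]
tcp_rot: [3.14, -0.001, 0.815]
wrist_force: [-1.5, 1.0, 6.1]
width: 0.043
grip_force: 40.2
```

Call:
{"method": "play_rows", "body": {
  "moves": [
    [0,0,0.5,0,0,0,-1],
    [0,0,1,0,0,0,-1],
    [0,0,1,0,0,0,-1],
    [0,0,1,0,0,0,-1],
    [0,0,1,0,0,0,-1],
    [0,0,1,0,0,0,-1],
    [0,0,0.5,0,0,0,-1],
    [0,0,0,0,0,0,-1],
    [0,0,0,0,0,0,-1]
  ]
}}

```text
clock: 14.7
eef_pos: [0.5163, -0.2309, 0.2094]
tcp_rot: [-3.141, 0.0, 0.815]
wrist_force: [-0.5, -0.6, -1.3]
width: 0.043
grip_force: 40.8
```

Call:
{"method": "play_rows", "body": {
  "moves": [
    [0,0.7,0,0,0,0.67,-1],
    [0.01,0.96,0,0,0,0.67,-1],
    [0.01,0.96,0,0,0,0.67,-1],
    [0.01,0.96,0,0,0,0.67,-1],
    [0.01,0.96,0,0,0,0.67,-1],
    [0.01,0.96,0,0,0,0.67,-1],
    [0.01,0.96,0,0,0,0.67,-1],
    [0.01,0.96,0,0,0,0.67,-1],
    [0.01,0.96,0,0,0,0.67,-1],
    [0.01,0.96,0,0,0,0.67,-1]
  ]
}}

```text
clock: 15.7
eef_pos: [0.5191, 0.0046, 0.2101]
tcp_rot: [3.141, -0.0, 1.522]
wrist_force: [0.4, -0.7, -1.1]
width: 0.0427
grip_force: 40.7
```

Call:
{"method": "play_rows", "body": {
  "moves": [
    [0,0.96,0,0,0,0.67,-1],
    [0.01,0.96,0,0,0,0.67,-1],
    [0.01,0.96,0,0,0,0.67,-1],
    [0.01,0.96,0,0,0,0.67,-1],
    [0,0.96,0,0,0,0.67,-1],
    [0,0.96,0,0,0,0.67,-1],
    [0,0.96,0,0,0,0.67,-1],
    [0,0.96,0,0,0,0.67,-1],
    [0,0,0,0,0,0.12,-1],
    [0,0,0,0,0,0,-1]
  ]
}}

```text
clock: 16.7
eef_pos: [0.5195, 0.1957, 0.2099]
tcp_rot: [-3.141, -0.0, 2.093]
wrist_force: [0.8, -0.9, -0.6]
width: 0.043
grip_force: 40.8
```

Call:
{"method": "play_rows", "body": {
  "moves": [
    [0,0,0,0,0,0,-1],
    [0,0,0,0,0,0,-1]
  ]
}}

```text
clock: 16.9
eef_pos: [0.52, 0.1935, 0.2099]
tcp_rot: [-3.141, 0.001, 2.089]
wrist_force: [-0.1, 0.1, -1.3]
width: 0.043
grip_force: 40.8
```

Call:
{"method": "play_rows", "body": {
  "moves": [
    [-0.02,0.05,-0.5,0,0,0,-1],
    [0,0,-1,0,0,0,-1],
    [0,0,-1,0,0,0,-1],
    [0,0,-1,0,0,0,-1],
    [0,0,-1,0,0,0,-1],
    [0,0,-0.7,0,0,0,-1],
    [0,0,-0.4,0,0,0,-1],
    [0,0,-0.2,0,0,0,-1],
    [0,0,0,0,0,0,-1],
    [0,0,0,0,0,0,-1]
  ]
}}

```text
clock: 17.9
eef_pos: [0.5198, 0.1961, 0.0657]
tcp_rot: [3.14, 0.0, 2.09]
wrist_force: [0.2, 0.2, -0.7]
width: 0.0431
grip_force: 40.8
```

Call:
{"method": "play_rows", "body": {
  "moves": [
    [0,0,-0.1,0,0,0,-1],
    [0,0,-0.06,0,0,0,-1],
    [0,0,0,0,0,0,-1],
    [0,0,0,0,0,0,0.1],
    [0,0,0,0,0,0,0.2],
    [0,0,0,0,0,0,0.5],
    [0,0,0,0,0,0,1],
    [0,0,0,0,0,0,1],
    [0,0,0,0,0,0,1],
    [0,0,0,0,0,0,1]
  ]
}}

```text
clock: 18.9
eef_pos: [0.5193, 0.1958, 0.061]
tcp_rot: [-3.142, -0.0, 2.09]
wrist_force: [-0.3, -0.1, -0.6]
width: 0.0854
grip_force: 0.0
```

Call:
{"method": "play_rows", "body": {
  "moves": [
    [0,0,0.5,0,0,0,1],
    [0,0,1,0,0,0,1],
    [0,0,1,0,0,0,1],
    [0,0,1,0,0,0,1],
    [0,0,1,0,0,0,1],
    [0,0,1,0,0,0,1],
    [0,0,0.5,0,0,0,1],
    [0,0,0,0,0,0,1],
    [0,0,0,0,0,0,1]
  ]
}}

```text
clock: 19.8
eef_pos: [0.519, 0.1954, 0.2105]
tcp_rot: [-3.141, 0.0, 2.09]
wrist_force: [-0.4, -0.8, -0.3]
width: 0.0852
grip_force: 0.0
```

```bash
python3 look.py a3
```

```text
19.8 [ 0.105  0.392 -0.726  1.83   0.3    1.033 -0.22 ] [0.519  0.1954 0.2105] [-3.1410e+00  2.0000e-04  2.0901e+00]
wrist [247. 230.  47.] 2083 mean [0.4855 0.2473 0.0964] circ [0.4855 0.2466] in store [0.0909 0.0024]
wrist [64. 59. 56.] 1792 mean [0.5171 0.1978 0.0958] circ [0.518  0.1963] in store [ 0.0311 -0.0007]
top [ 42. 160.  64.] 259 mean [ 0.6001 -0.144   0.0956] circ [ 0.6017 -0.1448] in store [-0.3064  0.0961]
top [ 35.  77. 173.] 265 mean [ 0.5568 -0.1842  0.0957] circ [ 0.5578 -0.185 ] in store [-0.3195  0.1542]
```

Call:
{"method": "play_rows", "body": {
  "moves": [
    [0.1,-0.95,0,0,0,-0.76,1],
    [0.1,-0.95,0,0,0,-0.76,1],
    [0.1,-0.95,0,0,0,-0.76,1],
    [0.1,-0.95,0,0,0,-0.76,1],
    [0.1,-0.95,0,0,0,-0.76,1],
    [0.1,-0.95,0,0,0,-0.76,1],
    [0.1,-0.95,0,0,0,-0.76,1],
    [0.1,-0.95,0,0,0,-0.76,1]
  ]
}}

```text
clock: 20.7
eef_pos: [0.5395, 0.0037, 0.2111]
tcp_rot: [3.141, 0.0, 1.447]
wrist_force: [0.8, 0.6, 0.0]
width: 0.0854
grip_force: 0.0
```

Call:
{"method": "play_rows", "body": {
  "moves": [
    [0.1,-0.95,0,0,0,-0.76,1],
    [0.1,-0.95,0,0,0,-0.76,1],
    [0.1,-0.95,0,0,0,-0.76,1],
    [0.1,-0.95,0,0,0,-0.76,1],
    [0.1,-0.95,0,0,0,-0.77,1],
    [0.1,-0.95,0,0,0,-0.77,1],
    [0.1,-0.95,0,0,0,-0.77,1],
    [0.09,-0.95,0,0,0,-0.77,1],
    [0,0,0,0,0,0,1],
    [0,0,0,0,0,0,1]
  ]
}}

```text
clock: 21.7
eef_pos: [0.5589, -0.1851, 0.2108]
tcp_rot: [-3.141, 0.0, 0.81]
wrist_force: [-0.1, -0.5, -0.7]
width: 0.0855
grip_force: 0.0
```

Call:
{"method": "play_rows", "body": {
  "moves": [
    [0,0,0,0,0,0,1],
    [0,0,0,0,0,0,1]
  ]
}}

```text
clock: 21.9
eef_pos: [0.5592, -0.1831, 0.2111]
tcp_rot: [-3.141, -0.0, 0.814]
wrist_force: [-0.8, 0.2, -0.3]
width: 0.0853
grip_force: 0.0
```

```bash
python3 look.py a4
```

```text
21.9 [ 0.477  0.378 -0.34   1.771  0.145  1.017 -0.673] [ 0.5592 -0.1831  0.2111] [-3.1414e+00 -4.0000e-04  8.1420e-01]
wrist [ 70. 208.  99.] 2028 mean [ 0.6032 -0.1466  0.0964] circ [ 0.6029 -0.1469] in store [-0.3089  0.0961]
wrist [ 59. 108. 224.] 1778 mean [ 0.5604 -0.1857  0.0959] circ [ 0.5593 -0.1872] in store [-0.3221  0.154 ]
top [ 40. 160.  63.] 256 mean [ 0.6002 -0.144   0.0958] circ [ 0.6016 -0.1449] in store [-0.3065  0.0962]
top [47. 41. 38.] 267 mean [0.5155 0.1945 0.0961] circ [0.5172 0.195 ] in store [0.0304 0.0006]
top [230. 198.  18.] 273 mean [0.4838 0.2445 0.0959] circ [0.4846 0.246 ] in store [0.0908 0.0036]
```

Call:
{"method": "play_rows", "body": {
  "moves": [
    [0,-0.12,-1,0,0,0,1],
    [0,0,-1,0,0,0,1],
    [0,0,-1,0,0,0,1],
    [0,0,-1,0,0,0,1],
    [0,0,-1,0,0,0,1],
    [0,0,-0.7,0,0,0,1],
    [0,0,-0.33,0,0,0,1],
    [0,0,0,0,0,0,0.6],
    [0,0,0,0,0,0,0.3]
  ]
}}

```text
clock: 22.9
eef_pos: [0.5597, -0.1871, 0.0611]
tcp_rot: [3.141, -0.001, 0.813]
wrist_force: [-0.7, -0.8, -0.2]
width: 0.0593
grip_force: 0.0
```

Call:
{"method": "play_rows", "body": {
  "moves": [
    [0,0,0,0,0,0,0.1],
    [0,0,0,0,0,0,-0.5],
    [0,0,0,0,0,0,-1],
    [0,0,0,0,0,0,-1],
    [0,0,0,0,0,0,-1],
    [0,0,0,0,0,0,-1]
  ]
}}

```text
clock: 23.5
eef_pos: [0.56, -0.1873, 0.0616]
tcp_rot: [3.14, -0.001, 0.813]
wrist_force: [-0.8, 0.9, 6.2]
width: 0.0434
grip_force: 40.4
```

Call:
{"method": "play_rows", "body": {
  "moves": [
    [0,0,0.5,0,0,0,-1],
    [0,0,1,0,0,0,-1],
    [0,0,1,0,0,0,-1],
    [0,0,1,0,0,0,-1],
    [0,0,1,0,0,0,-1],
    [0,0,1,0,0,0,-1],
    [0,0,0.5,0,0,0,-1],
    [0,0,0,0,0,0,-1],
    [0,0,0,0,0,0,-1]
  ]
}}

```text
clock: 24.4
eef_pos: [0.5585, -0.1871, 0.2096]
tcp_rot: [-3.141, 0.001, 0.813]
wrist_force: [-0.2, 0.9, -0.7]
width: 0.043
grip_force: 40.9
```

Call:
{"method": "play_rows", "body": {
  "moves": [
    [0,0.75,0,0,0,0.87,-1],
    [-0.03,0.96,0,0,0,0.87,-1],
    [-0.03,0.96,0,0,0,0.87,-1],
    [-0.03,0.96,0,0,0,0.87,-1],
    [-0.03,0.96,0,0,0,0.87,-1],
    [-0.03,0.96,0,0,0,0.87,-1],
    [-0.03,0.96,0,0,0,0.87,-1],
    [-0.03,0.96,0,0,0,0.87,-1]
  ]
}}

```text
clock: 25.2
eef_pos: [0.5526, 0.0004, 0.2085]
tcp_rot: [-3.138, -0.0, 1.545]
wrist_force: [-0.5, 0.6, -1.5]
width: 0.0433
grip_force: 40.9
```

Call:
{"method": "play_rows", "body": {
  "moves": [
    [-0.03,0.96,0,0,0,0.87,-1],
    [-0.03,0.96,0,0,0,0.87,-1],
    [-0.03,0.96,0,0,0,0.87,-1],
    [-0.03,0.96,0,0,0,0.87,-1],
    [-0.03,0.96,0,0,0,0.87,-1],
    [-0.03,0.96,0,0,0,0.87,-1],
    [0,0,0,0,0,0,-1],
    [0,0,0,0,0,0,-1],
    [0,0,0,0,0,0,-1],
    [0,0,0,0,0,0,-1]
  ]
}}

```text
clock: 26.2
eef_pos: [0.5493, 0.1421, 0.2097]
tcp_rot: [-3.14, 0.0, 2.086]
wrist_force: [0.8, -0.2, -1.4]
width: 0.043
grip_force: 40.9
```

Call:
{"method": "play_rows", "body": {
  "moves": [
    [-0.02,0.04,-0.5,0,0,0.04,-1],
    [0,0,-1,0,0,0,-1],
    [0,0,-1,0,0,0,-1],
    [0,0,-1,0,0,0,-1],
    [0,0,-1,0,0,0,-1],
    [0,0,-0.7,0,0,0,-1],
    [0,0,-0.4,0,0,0,-1],
    [0,0,-0.2,0,0,0,-1],
    [0,0,0,0,0,0,-1],
    [0,0,0,0,0,0,-1]
  ]
}}

```text
clock: 27.2
eef_pos: [0.5494, 0.1448, 0.066]
tcp_rot: [3.14, 0.0, 2.092]
wrist_force: [0.3, 0.0, -2.0]
width: 0.0429
grip_force: 40.9
```

Call:
{"method": "play_rows", "body": {
  "moves": [
    [0,-0.03,-0.1,0,0,0,-1],
    [0,0,-0.06,0,0,0,-1],
    [0,0,0,0,0,0,-1],
    [0,0,0,0,0,0,0.1],
    [0,0,0,0,0,0,0.2],
    [0,0,0,0,0,0,0.5],
    [0,0,0,0,0,0,1],
    [0,0,0,0,0,0,1],
    [0,0,0,0,0,0,1],
    [0,0,0,0,0,0,1]
  ]
}}

```text
clock: 28.2
eef_pos: [0.5488, 0.1438, 0.0613]
tcp_rot: [3.142, -0.0, 2.092]
wrist_force: [0.0, 0.2, -0.5]
width: 0.0855
grip_force: 0.0
```

Call:
{"method": "play_rows", "body": {
  "moves": [
    [0,0,0.5,0,0,0,1],
    [0,0,1,0,0,0,1],
    [0,0,1,0,0,0,1],
    [0,0,1,0,0,0,1],
    [0,0,1,0,0,0,1],
    [0,0,1,0,0,0,1],
    [0,0,0.5,0,0,0,1],
    [0,0,0,0,0,0,1],
    [0,0,0,0,0,0,1]
  ]
}}

```text
clock: 29.1
eef_pos: [0.5484, 0.1435, 0.2108]
tcp_rot: [-3.141, 0.0, 2.092]
wrist_force: [0.8, 0.5, -1.0]
width: 0.0853
grip_force: 0.0
```

```bash
python3 look.py a5
```

```text
29.1 [ 0.19   0.408 -0.708  1.803  0.304  1.043 -0.112] [0.5484 0.1435 0.2108] [-3.1409e+00  1.0000e-04  2.0922e+00]
wrist [249. 232.  49.] 2645 mean [0.4859 0.2463 0.096 ] circ [0.4855 0.247 ] in store [0.0913 0.0023]
wrist [68. 62. 62.] 2067 mean [0.5176 0.1968 0.0964] circ [0.5178 0.1965] in store [ 0.0314 -0.0007]
wrist [ 61. 108. 221.] 1783 mean [0.547  0.1457 0.0958] circ [0.5481 0.1441] in store [-0.0291 -0.0009]
top [ 42. 162.  64.] 253 mean [ 0.6002 -0.1442  0.0959] circ [ 0.6018 -0.1447] in store [-0.3065  0.096 ]
top [45. 40. 37.] 224 mean [0.5136 0.1971 0.096 ] circ [0.5166 0.1957] in store [0.0313 0.0007]
top [230. 198.  18.] 272 mean [0.4839 0.2448 0.0958] circ [0.4842 0.2459] in store [0.091 0.004]
```

Call:
{"method": "play_rows", "body": {
  "moves": [
    [0.15,-0.83,0,0,0,-0.87,1],
    [0.16,-0.83,0,0,0,-0.87,1],
    [0.15,-0.83,0,0,0,-0.87,1],
    [0.16,-0.83,0,0,0,-0.87,1],
    [0.15,-0.83,0,0,0,-0.87,1],
    [0.16,-0.83,0,0,0,-0.87,1],
    [0.15,-0.83,0,0,0,-0.87,1],
    [0.16,-0.83,0,0,0,-0.87,1]
  ]
}}

```text
clock: 30.0
eef_pos: [0.5791, -0.0231, 0.2099]
tcp_rot: [-3.139, 0.0, 1.36]
wrist_force: [-0.9, 0.2, -0.8]
width: 0.0856
grip_force: 0.0
```

Call:
{"method": "play_rows", "body": {
  "moves": [
    [0.15,-0.83,0,0,0,-0.88,1],
    [0.16,-0.83,0,0,0,-0.88,1],
    [0.15,-0.83,0,0,0,-0.88,1],
    [0.15,-0.83,0,0,0,-0.88,1],
    [0.15,-0.82,0,0,0,-0.87,1],
    [0.15,-0.82,0,0,0,-0.87,1],
    [0,0,0,0,0,0,1],
    [0,0,0,0,0,0,1],
    [0,0,0,0,0,0,1],
    [0,0,0,0,0,0,1]
  ]
}}

```text
clock: 31.0
eef_pos: [0.6024, -0.1447, 0.2111]
tcp_rot: [-3.141, -0.0, 0.815]
wrist_force: [0.1, -0.1, -0.1]
width: 0.0853
grip_force: 0.0
```

```bash
python3 look.py a6
```

```text
31.0 [ 0.398  0.43  -0.348  1.696  0.164  1.046 -0.76 ] [ 0.6024 -0.1447  0.2111] [-3.1408e+00 -2.0000e-04  8.1530e-01]
wrist [ 68. 203.  93.] 1781 mean [ 0.604  -0.1458  0.0958] circ [ 0.6028 -0.1472] in store [-0.3091  0.0963]
top [ 41.  85. 181.] 262 mean [0.5452 0.1424 0.096 ] circ [0.546  0.1426] in store [-0.0294  0.0016]
top [45. 40. 38.] 267 mean [0.5155 0.1944 0.0958] circ [0.5168 0.1947] in store [0.0303 0.001 ]
top [230. 199.  18.] 274 mean [0.4838 0.2447 0.096 ] circ [0.4842 0.2458] in store [0.0908 0.0039]
```

Call:
{"method": "play_rows", "body": {
  "moves": [
    [0,-0.06,-1,0,0,0,1],
    [0,0,-1,0,0,0,1],
    [0,0,-1,0,0,0,1],
    [0,0,-1,0,0,0,1],
    [0,0,-1,0,0,0,1],
    [0,0,-0.7,0,0,0,1],
    [0,0,-0.33,0,0,0,1],
    [0,0,0,0,0,0,0.6],
    [0,0,0,0,0,0,0.3]
  ]
}}

```text
clock: 32.0
eef_pos: [0.6032, -0.1475, 0.0614]
tcp_rot: [3.141, -0.001, 0.813]
wrist_force: [0.1, 0.1, 0.8]
width: 0.0592
grip_force: 0.0
```

Call:
{"method": "play_rows", "body": {
  "moves": [
    [0,0,0,0,0,0,0.1],
    [0,0,0,0,0,0,-0.5],
    [0,0,0,0,0,0,-1],
    [0,0,0,0,0,0,-1],
    [0,0,0,0,0,0,-1],
    [0,0,0,0,0,0,-1]
  ]
}}

```text
clock: 32.6
eef_pos: [0.6035, -0.1478, 0.062]
tcp_rot: [3.14, -0.001, 0.813]
wrist_force: [-1.3, 0.2, 6.0]
width: 0.043
grip_force: 40.4
```

Call:
{"method": "play_rows", "body": {
  "moves": [
    [0,0,0.5,0,0,0,-1],
    [0,0,1,0,0,0,-1],
    [0,0,1,0,0,0,-1],
    [0,0,1,0,0,0,-1],
    [0,0,1,0,0,0,-1],
    [0,0,1,0,0,0,-1],
    [0,0,0.5,0,0,0,-1],
    [0,0,0,0,0,0,-1],
    [0,0,0,0,0,0,-1]
  ]
}}

```text
clock: 33.5
eef_pos: [0.602, -0.1477, 0.2098]
tcp_rot: [-3.141, 0.001, 0.813]
wrist_force: [-0.4, 0.0, -1.4]
width: 0.0429
grip_force: 40.8
```

Call:
{"method": "play_rows", "body": {
  "moves": [
    [-0.07,0.68,0,0,0,0.87,-1],
    [-0.07,0.68,0,0,0,0.87,-1],
    [-0.07,0.68,0,0,0,0.87,-1],
    [-0.07,0.68,0,0,0,0.87,-1],
    [-0.07,0.68,0,0,0,0.87,-1],
    [-0.07,0.68,0,0,0,0.87,-1],
    [-0.07,0.68,0,0,0,0.87,-1],
    [-0.07,0.68,0,0,0,0.87,-1]
  ]
}}

```text
clock: 34.3
eef_pos: [0.5873, -0.0111, 0.2086]
tcp_rot: [-3.138, -0.0, 1.545]
wrist_force: [-0.7, -0.2, -0.2]
width: 0.0427
grip_force: 40.8
```

Call:
{"method": "play_rows", "body": {
  "moves": [
    [-0.07,0.68,0,0,0,0.87,-1],
    [-0.07,0.68,0,0,0,0.87,-1],
    [-0.06,0.68,0,0,0,0.87,-1],
    [-0.06,0.68,0,0,0,0.87,-1],
    [-0.06,0.69,0,0,0,0.88,-1],
    [-0.06,0.69,0,0,0,0.88,-1],
    [0,0,0,0,0,0,-1],
    [0,0,0,0,0,0,-1],
    [0,0,0,0,0,0,-1],
    [0,0,0,0,0,0,-1]
  ]
}}

```text
clock: 35.3
eef_pos: [0.5792, 0.0894, 0.2102]
tcp_rot: [-3.141, 0.0, 2.087]
wrist_force: [0.1, -0.3, -1.0]
width: 0.0428
grip_force: 40.7
```

Call:
{"method": "play_rows", "body": {
  "moves": [
    [-0.02,0.03,-0.5,0,0,0.03,-1],
    [0,0,-1,0,0,0,-1],
    [0,0,-1,0,0,0,-1],
    [0,0,-1,0,0,0,-1],
    [0,0,-1,0,0,0,-1],
    [0,0,-0.7,0,0,0,-1],
    [0,0,-0.4,0,0,0,-1],
    [0,0,-0.2,0,0,0,-1],
    [0,0,0,0,0,0,-1],
    [0,0,0,0,0,0,-1]
  ]
}}

```text
clock: 36.3
eef_pos: [0.5793, 0.0918, 0.0664]
tcp_rot: [3.14, 0.0, 2.093]
wrist_force: [-0.5, 0.7, -1.5]
width: 0.0428
grip_force: 40.8
```

Call:
{"method": "play_rows", "body": {
  "moves": [
    [0,-0.03,-0.1,0,0,0,-1],
    [0,0,-0.07,0,0,0,-1],
    [0,0,0,0,0,0,-1],
    [0,0,0,0,0,0,0.1],
    [0,0,0,0,0,0,0.2],
    [0,0,0,0,0,0,0.5],
    [0,0,0,0,0,0,1],
    [0,0,0,0,0,0,1],
    [0,0,0,0,0,0,1],
    [0,0,0,0,0,0,1]
  ]
}}

```text
clock: 37.3
eef_pos: [0.5786, 0.0908, 0.0613]
tcp_rot: [3.142, -0.0, 2.093]
wrist_force: [0.3, -0.3, -0.4]
width: 0.0856
grip_force: 0.0
```

Call:
{"method": "play_rows", "body": {
  "moves": [
    [0,0,0.5,0,0,0,1],
    [0,0,1,0,0,0,1],
    [0,0,1,0,0,0,1],
    [0,0,1,0,0,0,1],
    [0,0,1,0,0,0,1],
    [0,0,1,0,0,0,1],
    [0,0,0.5,0,0,0,1]
  ]
}}

```text
clock: 38.0
eef_pos: [0.5796, 0.0914, 0.2145]
tcp_rot: [3.138, 0.001, 2.094]
wrist_force: [0.1, -0.3, 1.0]
width: 0.085
grip_force: 0.0
```

Call:
{"method": "play_rows", "body": {
  "moves": [
    [0,-1,0,0,0,0,1],
    [0,-1,0,0,0,0,1],
    [0,-1,0,0,0,0,1],
    [0,-1,0,0,0,0,1],
    [0,-1,0,0,0,0,1],
    [0,-1,0,0,0,0,1],
    [0,-0.5,0,0,0,0,1],
    [0,0,0,0,0,0,1],
    [0,0,0,0,0,0,1],
    [0,0,0,0,0,0,1]
  ]
}}

```text
clock: 39.0
eef_pos: [0.5786, -0.0697, 0.2115]
tcp_rot: [3.141, -0.001, 2.096]
wrist_force: [-0.4, 1.3, -1.0]
width: 0.0855
grip_force: 0.0
```

```bash
python3 look.py a7
python3 - <<'E'
import cv2
i=cv2.imread("pics/a7.png")[:,512:]; cv2.imwrite("pics/a7t.png",i)
E
```

```text
39.0 [ 0.519  0.422 -0.654  1.768  0.29   1.05   0.286] [ 0.5786 -0.0697  0.2115] [ 3.1410e+00 -6.0000e-04  2.0959e+00]
wrist [ 88. 228. 127.] 2469 mean [0.5776 0.0857 0.0953] circ [0.5771 0.0908] in store [-0.0898  0.0004]
top [ 46.  167.   70.5] 244 mean [0.5749 0.0909 0.096 ] circ [0.576  0.0907] in store [-0.0893  0.0014]
top [ 41.  85. 181.] 262 mean [0.5452 0.1425 0.0958] circ [0.5465 0.1431] in store [-0.0291  0.0009]
top [46. 40. 37.] 266 mean [0.5156 0.1945 0.096 ] circ [0.5163 0.1954] in store [0.0312 0.0012]
top [231. 200.  18.] 273 mean [0.4839 0.2446 0.096 ] circ [0.4843 0.246 ] in store [0.091  0.0038]
```

View pics/a7t.png

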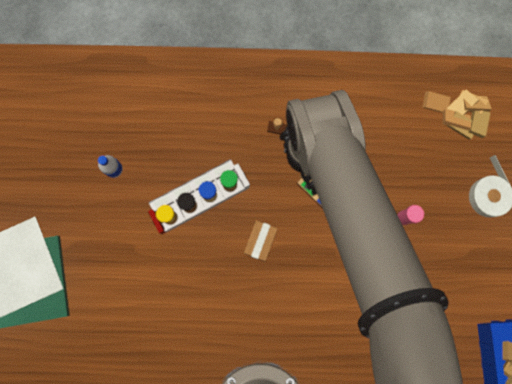

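The top view shows the yellow, black, blue and green caps at (165,214), (187,202), (207,190) and (229,179), running from the store rack's red end. All four sit at cap-top height 0.096 m and within about 4 mm of their bay centres. The box (260,241), stamp (276,126) and bottle (109,166) are where they were, and the gripper is clear of everything.

```bash
python3 -c "
from plant import sign_off
print(sign_off())"
```

```text
the job is handed in; nothing more can be done
None
```

All four jars stand upright and released in the white store rack, in their original order from the red end (yellow, black, blue, green), each within about 4 mm of its bay centre by my camera measurements, and the job is handed in at about 39 s (no verdict was returned).

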